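# Snap the cleaned control knob back onto the scanner console

### The job

One knob of the ultrasound scanner's control console was pulled off for cleaning and stands in the steel tray; pick it up and push it straight down onto the one bare shaft in the row of knobs until it clicks. Do not stop at the click: keep pressing firmly but without brute force until the knob's rim sits flat on its seat, and finish while still holding the knob between the fingers and pressing it down. Leave everything else where it is.

Things in the scene. Friction and masses are not known exactly. Their poses are not given: they have to be found in the camera images.
- knob: Loose knob: round fluted grey plastic, 34 mm across its skirt, 33 mm across the grip above, 28 mm tall, 20 to 45 g, standing upright on the tray floor, closed top up. Origin: centre of its underside, z up. Fits at any turn. Grip it anywhere on its side. Below it has a bore 24 mm wide, 19 mm deep, with a rounded inner lip of 17 mm clear diameter 2.5 mm up from the mouth.
- shaft: Bare knob shaft, in one of the four places of the console's knob row (the other three carry identical fixed knobs). On the deck a white round seat, 42 mm across, 3 mm thick; on it a steel post 13 mm thick with four spring-loaded balls (22 mm across them, centred 7 mm above the seat) and a tapered tip 7 mm wide. Fixed, upright. Origin on the deck, on the axis, z up.
- knob_seat: White seat ring at the foot of the bare shaft. Origin: centre of its top face, 3 mm above the deck; the knob's underside centre comes there when home. The lip meets the balls 9 mm above home and resists with up to 10 to 17 N; about 4.5 mm above home it clicks, the balls then pull it down and it stops hard on the seat and stays on. Pressed home: more than 5 N on the seat; over 60 N is brute force.
- shaft_tip (a point): Centre of the top of the bare shaft's tapered tip, 17 mm above the seat.
- console: Scanner control console, white, 340 (x) x 420 (y) mm, deck top 58 mm above the desk. Fixed. Origin: centre of its underside, x away from the robot, y left. Knob row along y at x = -12 mm, places at y = -105, -35, 35, 105 mm; the fixed knobs stand 31 mm above the deck. Trackball 12 mm proud at x = -98 mm, low keyboard behind the row, two holder cups on the right (-y) flank.
- tray: Shallow steel tray on the desk to the left of the console, 220 mm (x) by 150 mm (y), rim 8 mm high, floor 2 mm thick. Fixed. Origin at the centre of its underside. The knob stands on its floor, nearer the robot; the trackball ring lies at its far end.
- ball_ring: Bystander: flat open grey ring (spare trackball ring), 68 mm across, 52 mm hole, 7 mm high, lying in the tray beyond the knob; it is not the knob. Origin at the centre of its underside.
- gel_bottle: Bystander: gel bottle, 50 mm across, 178 mm tall, standing in the console's rear holder cup; it rises about 130 mm above the deck, 258 mm to the right (-y) of the console's centre. Origin at the centre of its underside.
- probe: Bystander: white hand-held scanning probe, about 140 mm tall with a 68 mm wide head, standing head up in the console's front holder cup; its head is about 90 mm above the deck. Origin at its lower end.
- brush: Bystander: small brush, 160 mm long, lying on the desk left of the tray.
- spray: Bystander: white spray bottle, 66 mm across, 190 mm tall, behind the tray. Origin at the centre of its underside.
- pen: Bystander: pen, 120 mm long, 10 mm thick, lying on the desk behind the tray.
There are look-alikes about, which are no part of the job. What is shaped like the knob but purple or yellow is not meant.

How it is judged:
On the way, in this order (a step that is already met when the one before it is completed fails the run):
1. the knob has been picked up out of the tray in the fingers (height (world z) of knob above 0.045 m and contact force between the fingers and knob above 0.5 N), for 0.1 s.
2. the knob has snapped past the click and sits home on the shaft (horizontal distance between knob and knob_seat below 0.003 m and angle between knob's own z axis and vertical below 0.08 rad and z of knob in the frame of knob_seat below 0.0015 m), for 0.2 s.
At the end, for the whole second after the job is handed in: The knob is snapped on the bare shaft: its underside less than 1.5 mm above the seat, centred within 3 mm, tilted less than 0.08 rad, and the fingers still touch it and hold it down so that it presses on its seat with more than 5 N, through the last second (all of step 2 and contact force between knob and knob_seat above 5 N and contact force between the fingers and knob above 1 N); the arm keeps its last pose, push and grip.
It fails at once if the knob is driven onto the shaft with brute force (more than 60 N) (contact force between knob and shaft above 60 N).
It fails at once if a bystander is knocked or shifted by more than 25 mm (distance of any of gel_bottle, probe, ball_ring, brush, spray, pen from where it was at the start of the episode above 0.025 m).
It also fails if it takes over 35 s, if anything falls off the work surface, if the arm or the gripper's body presses on something with over 40 N, if the wrist force passes 120 N, or if a joint passes its speed limit or range.

### The arm

A 6-joint arm with a two-finger parallel gripper is mounted at the origin on the work surface. World frame = base frame: x ahead of the robot, y to its left, z up, the work surface at z = 0. Lengths are in m, angles in rad, forces in N, time in s.
With the tool pointing down it reaches from about 0.275 to 0.975 m from the base axis. Payload 8.4 kg.
Tool frame: the origin (TCP) lies on the centre line of the jaws, within the pads' length; the fingertips stand 11 mm ahead of it and the grasp point (between the pads) lies 8 mm behind it; y points along the fingers, x is the direction in which the jaws open and shut, and the axes are right-handed (so a half turn about y gives the same grasp; the last joint's range is limited). The gripper opens to 92 mm and grips with 3 to 60 N. Pads are 20 mm wide; open, the fingers measure 128 mm over their backs; the gripper's body (75 mm by 189 mm) begins 69 mm behind the grasp point.
Start: joints at [-1.303, 0.353, 1.633, -0, 1.155, -0.002], TCP at [0.167, -0.602, 0.204] pointing down, gripper open.
Joint ranges: [-2.63, 2.63], [-0.92, 2.1], [0.06, 2.66], [-1.3, 4.44], [0, 2.69], [-3.02, 3.02]. Speed limits (rad/s): [2.22, 2.22, 2.79, 3.14, 3.14, 3.14].

### API

Orientations are given as [roll, pitch, yaw] about the fixed x, y, z axes, in that order (R = Rz(yaw) Ry(pitch) Rx(roll)).
In Python, from rig import robot gives the robot as it stands.
- The arm moves only by the tool jog_arm, never from a script. Its argument "rows" is text: rows parted by semicolons, each of 7 numbers parted by spaces: the shift along the tool's x, y, z in cm, then the turn, a rotation vector about the tool's x, y, z in rad, then the closure, from 0 (fully open) to 1 (shut). A call has 1 to 20 rows; each row shifts and turns the pose as measured when the row begins, along the tool's axes as they then stand; what a row does not reach is not made up. A row lasts 1/8 s, in which the tool goes at most 62.5 mm and 10.7 degrees, less where a joint would pass 70% of its speed; a pose out of reach is approached as far as the arm can. A call is refused whole if a number of a shift passes 6.25 or a number of a turn 0.188, either way. A call with a gripper value outside its range is refused whole. The fingers move at their own pace and stop on an object; "newtons" is the grip in N (left out, the last holds). Time passes only in rows, so rows that do not move let the fingers close. It gives the time, the measured TCP pose, the force and the opening at its end, in the units of the state.
- robot.get_state(): the state, without advancing time (a new reading comes with each control period).
- robot.read_camera(name): name is "scene" or "top"; returns a dict with "color" (420x560x3 uint8, red, green, blue), "depth" (420x560 float32, m along the optical axis (not along the pixel's ray), 0 where there is no reading), "mtx" (3x3 intrinsics, pixels), "k1" (the pictures are not rectified: a ray, as slopes to the right and down, at radius r is drawn at 1 + k1 r^2 times it, then the intrinsics apply), "world_from_camera" (4x4, takes a point from camera to world coordinates). Camera axes: x right, y up, looking along -z (the intrinsics and any distortion apply to the point x, -y, -z); pixel columns grow to the right and rows downward; lengths in m; the calibration is good to about 2 mm. A picture is of the moment at which its call begins.
- robot.close_job(): hands the job in, once; it reports no verdict.
The state is a dict: "t": time; "qpos": joint angles; "dq": joint speeds; "joint_torque": joint torques, N m; "tool_pos": TCP position; "eef_rot": TCP orientation; "wrist_force": force on the tool from outside, world axes, zero at the start; "torque": the same for the moment, N m; "opening": opening from 0.0 (shut) to 1.0 (fully open).
Only numpy, scipy, OpenCV 4.12 (cv2) and the standard library are available. Lean on these libraries where they do the work, as an engineer would, in place of code of your own. Each camera call takes 0.05 s, during which the arm holds its last target.

## Working session

There is one attempt and no reset: what is moved stays moved. The work goes in short steps, Python scripts to look and compute and a tool call to move; the robot and the scene stay as the last step left them, time stands still between calls to the robot, and variables do not carry over. Pictures are saved under pics/ and viewed, and the job is handed in when it is done.

Besides the shell and the picture viewer there is one more tool, called as name(argument=value, ...), one argument or row to a line, values as JSON. jog_arm: Moves the arm, as the interface text tells. Its arguments: {"type":"object","properties":{"rows":{"type":"string"},"newtons":{"type":"number"}},"required":["rows"]}

```bash
mkdir -p pics; ls
cat > h.py <<'E'
import numpy as np, cv2
from rig import robot
def ray(c,u,v):
    K=c["mtx"];d=np.array([(u-K[0,2])/K[0,0],(v-K[1,2])/K[1,1]]);s=d.copy()
    for _ in range(30): s=d/(1+c["k1"]*(s@s))
    T=c["world_from_camera"];return T[:3,3],T[:3,:3]@np.array([s[0],-s[1],-1.0])
def onplane(c,u,v,z):
    o,d=ray(c,u,v);return o+d*(z-o[2])/d[2]
def bydepth(c,u,v):
    o,d=ray(c,u,v);return o+d*c["depth"][int(round(v)),int(round(u))]
def tri(c1,p1,c2,p2):
    o1,d1=ray(c1,*p1);o2,d2=ray(c2,*p2)
    s=np.linalg.lstsq(np.c_[d1,-d2],o2-o1,rcond=None)[0]
    a,b=o1+d1*s[0],o2+d2*s[1];return (a+b)/2,np.linalg.norm(a-b)
E
python3 - <<'E'
from h import *
import pickle
s=robot.get_state();print(s)
for n in("scene","top"):
    c=robot.read_camera(n);pickle.dump(c,open(n+".pkl","wb"))
    cv2.imwrite(f"pics/{n}0.png",c["color"][:,:,::-1])
    print(n,c["mtx"],c["k1"],c["world_from_camera"])
E
```

```text
pics
{'t': 0.0, 'qpos': array([-1.30341907e+00,  3.53634975e-01,  1.63410242e+00, -2.04962620e-05,
        1.15514732e+00, -2.42674015e-03]), 'dq': array([-0.00078974,  0.00249499,  0.00132927, -0.00018182,  0.00022397,
       -0.00141958]), 'joint_torque': array([-2.06727964e-03, -5.93857169e+01, -3.34216726e+01,  6.95590395e-02,
        2.35500972e-02, -1.32563619e-04]), 'tool_pos': array([ 0.166441  , -0.60193844,  0.20288548]), 'eef_rot': array([-1.57081193e+00,  1.29210262e-03, -1.30098405e+00]), 'wrist_force': array([-0.50232228,  0.54738354, -0.95906635]), 'torque': array([-0.00372853,  0.00857766,  0.02213015]), 'opening': 0.9977467283621905}
scene [[420.82699219   0.         272.21062591]
 [  0.         420.82699219 211.80972957]
 [  0.           0.           1.        ]] -0.13204383638066103 [[-0.86101753 -0.34244701  0.37600381  0.9217423 ]
 [ 0.50838679 -0.55942007  0.65466943  0.79555261]
 [-0.01384551  0.75483722  0.65576602  0.87695147]
 [ 0.          0.          0.          1.        ]]
top [[382.43676592   0.         279.94566014]
 [  0.         382.43676592 203.62801452]
 [  0.           0.           1.        ]] -0.04739750068397659 [[-0.00760416  0.99806693 -0.06168121  0.4302397 ]
 [-0.99993192 -0.00704342  0.00930334  0.03448132]
 [ 0.00885091  0.06174775  0.99805254  1.02728726]
 [ 0.          0.          0.          1.        ]]
```

View pics/scene0.png

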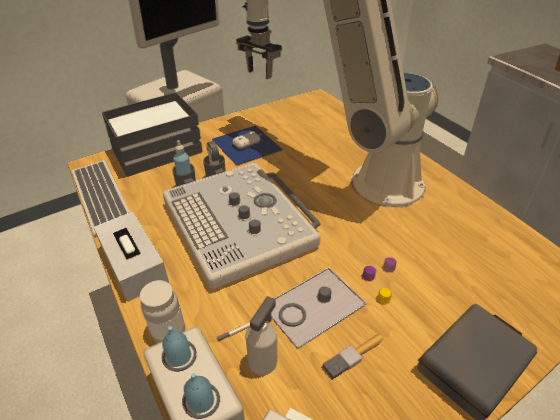

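View pics/top0.png

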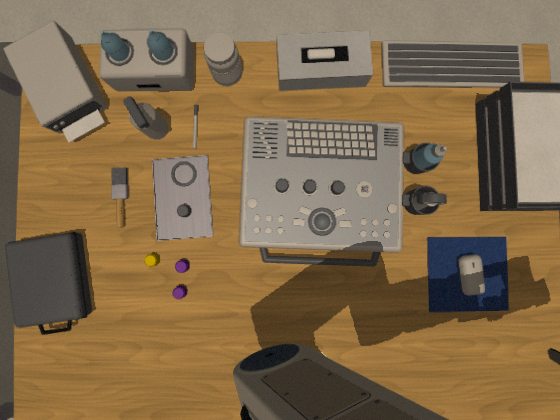

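The knob stands in the tray at about (183,210) in the top view and (324,294) in the scene view. The bare seat is at about (364,189) in the top view and (225,189) in the scene view. The fixed knobs are at (282,186), (310,187) and (338,188). I'll zoom in next.

Run:
```python
import pickle,cv2,numpy as np
T=pickle.load(open("top.pkl","rb"));S=pickle.load(open("scene.pkl","rb"))
def cr(c,u,v,r=20):return cv2.resize(c["color"][v-r:v+r,u-r:u+r,::-1],(390,290*390//390),interpolation=cv2.INTER_CUBIC) if 0 else cv2.resize(c["color"][v-r:v+r,u-r:u+r,::-1],(290,290),interpolation=cv2.INTER_CUBIC)
cv2.imwrite("pics/z0.png",np.vstack([np.hstack([cr(T,183,210),cr(T,364,189)]),np.hstack([cr(S,324,294),cr(S,225,189)])]))
```

```text
(no output)
```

View pics/z0.png

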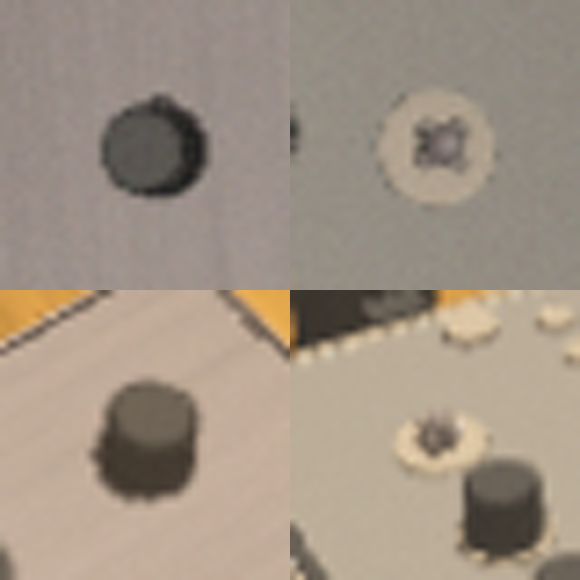

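The zoom shows the knob's lit top face and its side in both views. The bare shaft is clear too, a white ring with a steel post. I'll get the outlines by colour mask and triangulate.

```bash
cat > meas.py <<'E'
from h import *
import pickle
T=pickle.load(open("top.pkl","rb"));S=pickle.load(open("scene.pkl","rb"))
def blob(c,u,v,lo,hi,r=16,light=None,f=8):
    im=cv2.resize(c["color"][v-r:v+r,u-r:u+r],None,fx=f,fy=f,interpolation=cv2.INTER_CUBIC)
    g=cv2.GaussianBlur(im.max(2),(0,0),3).astype(float)
    if light is not None: g=light(im.astype(float))
    m=((g>=lo)&(g<=hi)).astype(np.uint8)
    cs,_=cv2.findContours(m,cv2.RETR_EXTERNAL,cv2.CHAIN_APPROX_NONE)
    cs=[k for k in cs if cv2.contourArea(k)>20*f*f]
    out=[]
    for k in cs:
        k=cv2.convexHull(k);e=cv2.fitEllipse(k)
        if max(e[1])<24*f: out.append(((e[0][0]+.5)/f-.5+u-r,(e[0][1]+.5)/f-.5+v-r,e[1][0]/f,e[1][1]/f,e[2]))
    return out
E
python3 - <<'E'
from meas import *
for n,c,u,v in(("Tk",T,183,210),("Tf3",T,338,188),("Ts",T,364,189),("Sk",S,324,294),("Sf",S,234,199),("Ss",S,225,189)):
    print(n);print(c["color"][v-1 if n[1]!='s' else v,u-14:u+14].max(1)); 
    print(c["color"][v-14:v+14,u].max(1))
E
```

```text
Tk
[153 150 156 153 157 153 153 145  85  86  88  88  92  90  89  90  91  92
  79  46  44  41 100 152 153 157 159 154]
[152 153 151 153 154 154 155 140  80  71  85  88  90  89  87  88  88  87
  91  82  45 124 155 157 156 158 157 157]
Tf3
[151 151 151 151 130 156 119  46  49  74  91  86  86  87  89  86  88  83
  89  82  69 123 150 149 149 147 150 148]
[149 150 150 148 150 150  95  61  80  84  88  88  87  89  87  87  84  91
  74  50  94 175 134 150 152 150 149 153]
Ts
[150 149 148 151 147 137 168 179 176 177 177 122  72 103 121 138 138 124
 165 174 172 174 146 144 141 146 144 141]
[146 147 147 144 148 146 164 173 175 173 171 117 110 121 121 110 116 172
 174 179 179 176 152 145 150 149 147 146]
Sk
[191 194 193 193 195 195 193 166 110  74  86 102 109 111 110 112 111 111
 109 102  85 156 191 196 195 194 194 194]
[191 192 193 192 194 190 151 112 112 112 112 112 110 110 107  88  75  70
  69  70  70  69  93 161 197 197 198 195]
Sf
[188 187 188 187 187 186 188 189 173  81  68  74  82  81  86  80  75  69
  66 100 172 187 189 189 188 187 189 187]
[188 187 186 188 187 189 186 142 107 107 108 107 105  86  66  66  65  65
  64  66  84 163 188 187 188 186 187 189]
Ss
[187 187 186 188 187 187 186 188 197 223 214 158 114 142 119 105 125 184
 221 221 210 171 188 187 187 187 188 187]
[179 183 188 188 186 186 187 187 189 188 188 174 148 116 119 114 136 201
 210 182 181 187 188 186 189 187 189 185]
```

Run:
```python
from meas import *
white_t=lambda im:cv2.GaussianBlur(im.max(2),(0,0),3)
r={}
for n,c,u,v,lo,hi in(("Tk",T,183,210,67,120),("Tf1",T,282,186,67,118),("Tf2",T,310,187,67,118),("Tf3",T,338,188,67,118),
  ("Sk",S,324,291,91,150),("Sf3",S,234,196,86,147),("Sf2",S,244,209,86,147),("Sf1",S,254,223,86,147)):
    f=8;R=16
    im=cv2.resize(c["color"][v-R:v+R,u-R:u+R],None,fx=f,fy=f,interpolation=cv2.INTER_CUBIC)
    m=cv2.inRange(cv2.GaussianBlur(im.max(2),(0,0),2),lo,hi)
    m=cv2.morphologyEx(m,cv2.MORPH_OPEN,np.ones((25,25)))
    nn,l,st,ce=cv2.connectedComponentsWithStats(m)
    i=l[R*f-4,R*f-4]
    k=max(cv2.findContours((l==i).astype(np.uint8),cv2.RETR_EXTERNAL,cv2.CHAIN_APPROX_NONE)[0],key=cv2.contourArea)
    e=cv2.fitEllipse(cv2.convexHull(k));p=((e[0][0]+.5)/f-.5+u-R,(e[0][1]+.5)/f-.5+v-R)
    print(n,i,np.round(p,2),np.round(np.array(e[1])/f,1));r[n]=p
for n,c,u,v,lo in(("Ts",T,364,189,161),("Ss",S,225,189,203)):
    f=8;R=16
    im=cv2.resize(c["color"][v-R:v+R,u-R:u+R],None,fx=f,fy=f,interpolation=cv2.INTER_CUBIC)
    m=cv2.inRange(cv2.GaussianBlur(im.max(2),(0,0),2),lo,255)
    m=cv2.morphologyEx(m,cv2.MORPH_CLOSE,np.ones((9,9)))
    k=max(cv2.findContours(m,cv2.RETR_EXTERNAL,cv2.CHAIN_APPROX_NONE)[0],key=cv2.contourArea)
    h=cv2.convexHull(k);e=cv2.fitEllipse(h);p=((e[0][0]+.5)/f-.5+u-R,(e[0][1]+.5)/f-.5+v-R)
    print(n,np.round(p,2),np.round(np.array(e[1])/f,1));r[n]=p
for a in("k","f1","f2","f3","s"):
    P,g=tri(T,r["T"+a],S,r["S"+a]);print(a,np.round(P,4),"gap",round(g,4),"depthT",np.round(bydepth(T,*r["T"+a]),4),"depthS",np.round(bydepth(S,*r["S"+a]),4))
for z in(.030,):print("k",onplane(T,*r["Tk"],z),onplane(S,*r["Sk"],z))
for z in(.061,):print("s",onplane(T,*r["Ts"],z),onplane(S,*r["Ss"],z))
for z in(.089,):
  for a in("f1","f2","f3"):print(a,onplane(T,*r["T"+a],z),onplane(S,*r["S"+a],z))
```

```text
Tk 1 [181.72 210.16] [11.2 11.7]
Tf1 1 [281.7  183.88] [12.1 13.4]
Tf2 1 [310.05 185.19] [12.  12.4]
Tf3 1 [338.71 186.57] [11.6 12.5]
Sk 1 [324.83 290.42] [ 8.7 12.1]
Sf3 2 [233.69 194.78] [6.1 9.4]
Sf2 3 [243.43 208.07] [ 6.5 10.1]
Sf1 2 [254.4  222.45] [ 6.9 10.7]
Ts [363.84 188.93] [15.6 16.1]
Ss [225.29 189.26] [ 7.7 12.7]
k [0.4768 0.2817 0.0304] gap 0.0005 depthT [0.4766 0.2818 0.0307] depthS [0.4759 0.2803 0.0284]
f1 [0.5361 0.0216 0.0893] gap 0.0021 depthT [0.537  0.021  0.0886] depthS [0.5361 0.0239 0.0911]
f2 [ 0.533  -0.0487  0.0892] gap 0.0007 depthT [ 0.5331 -0.0488  0.0907] depthS [ 0.5331 -0.0475  0.0901]
f3 [ 0.5291 -0.1197  0.0885] gap 0.0009 depthT [ 0.5293 -0.1197  0.09  ] depthS [ 0.5308 -0.1146  0.0926]
s [ 0.5259 -0.1884  0.0625] gap 0.0003 depthT [ 0.5242 -0.1845  0.0791] depthS [ 0.5295 -0.1798  0.0697]
k [0.47659321 0.28192447 0.03      ] [0.47679981 0.28127287 0.03      ]
s [ 0.52597747 -0.1886415   0.061     ] [ 0.52528597 -0.19032446  0.061     ]
f1 [0.53698975 0.02103338 0.089     ] [0.53507941 0.0219051  0.089     ]
f2 [ 0.53330231 -0.04892573  0.089     ] [ 0.53255561 -0.04870988  0.089     ]
f3 [ 0.52943652 -0.11982572  0.089     ] [ 0.52900816 -0.11872029  0.089     ]
```

Measured positions, with both views agreeing to about 2 mm or better:

| Item | x | y | Height | Check |
|---|---|---|---|---|
| Knob | 0.477 | 0.282 | top at 0.030 | 2 mm tray floor + 28 mm knob |
| Seat | 0.526 | -0.189 | 0.0625 | 0.061 from the text |
| Fixed knob tops | – | – | 0.089 | 58 + 31 mm |

The fixed knobs are 70 mm apart, and extending their row gives (0.526, -0.190) for the seat, so everything is consistent. First I'll turn the jaws along world x while rising.

jog_arm(
  rows="0 -1 0 0 -0.186 0 0.35; 0 -1 0 0 -0.186 0 0.35; 0 -1 0 0 -0.186 0 0.35; 0 -1 0 0 -0.186 0 0.35; 0 -1 0 0 -0.186 0 0.35; 0 -1 0 0 -0.186 0 0.35; 0 -1 0 0 -0.186 0 0.35",
  newtons=50,
)

```text
t: 0.98
tool_pos: [0.1658, -0.5996, 0.2708]
eef_rot: [-1.562, 0.002, 0.016]
wrist_force: [0.6, 0.1, 0.5]
opening: 0.652
```

jog_arm(
  rows="2 0 5.5 0 0 0 0.35; 2 0 5.5 0 0 0 0.35; 2 0 5.5 0 0 0 0.35; 2 0 5.5 0 0 0 0.35; 2 0 5.5 0 0 0 0.35; 2 0 5.5 0 0 0 0.35; 2 0 5.5 0 0 0 0.35; 2 0 5.5 0 0 0 0.35; 2 0 5.5 0 0 0 0.35; 2 0 5.5 0 0 0 0.35; 2 0 5.5 0 0 0 0.35; 2 0 5.5 0 0 0 0.35; 2 0 5.5 0 0 0 0.35; 2 0 5.5 0 0 0 0.35",
)

```text
t: 2.72
tool_pos: [0.4364, 0.197, 0.2764]
eef_rot: [-1.562, -0.003, 0.013]
wrist_force: [0.6, -0.5, -0.3]
opening: 0.648
```

```bash
cat > d.py <<'E'
import sys
from h import *
from scipy.spatial.transform import Rotation as Ro
t=np.array([float(a) for a in sys.argv[1:4]]);yaw=float(sys.argv[4])
s=robot.get_state();R=Ro.from_euler("xyz",s["eef_rot"])
print("t",s["t"],"pos",np.round(s["tool_pos"],4),"rot",np.round(s["eef_rot"],4),"q",np.round(s["qpos"],2),"F",np.round(s["wrist_force"],1),"op",round(s["opening"],3))
print("shift cm",np.round(R.inv().apply(t-s["tool_pos"])*100,2),"turn",np.round((R.inv()*Ro.from_euler("xyz",[-np.pi/2,0,yaw])).as_rotvec(),4))
E
python3 d.py 0.4767 0.2816 0.07 0
```

```text
t 2.725 pos [0.4364 0.197  0.2764] rot [-1.5624 -0.0029  0.0134] q [0.42 0.05 1.85 0.01 1.24 0.4 ] F [ 0.6 -0.5 -0.3] op 0.648
shift cm [ 4.08 20.72  8.24] turn [-0.0084  0.0135  0.0028]
```

jog_arm(
  rows="1.4 3.5 2.8 -0.008 0.0135 0.003 0.35; 1.4 3.5 2.8 0 0 0 0.35; 1.3 3.5 2.7 0 0 0 0.35; 0 3.5 0 0 0 0 0.35; 0 3.5 0 0 0 0 0.35; 0 2 0 0 0 0 0.35; 0 0 0 0 0 0 0.35",
)

```text
t: 3.6
tool_pos: [0.478, 0.2884, 0.074]
eef_rot: [-1.571, 0.001, 0.006]
wrist_force: [-0.5, 0.6, -0.0]
opening: 0.653
```

```bash
python3 d.py 0.4767 0.2816 0.019 0
python3 - <<'E'
from h import *
a=robot.read_camera("scene")["color"][230:350,270:400,::-1];b=robot.read_camera("top")["color"][150:270,120:250,::-1]
cv2.imwrite("pics/g1.png",cv2.resize(np.hstack([a,b]),None,fx=3,fy=3,interpolation=cv2.INTER_CUBIC))
E
```

```text
t 3.6 pos [0.478  0.2884 0.074 ] rot [-1.5712e+00  1.2000e-03  5.9000e-03] q [0.54 0.41 1.88 0.   0.85 0.53] F [-0.5  0.6 -0. ] op 0.653
shift cm [-0.13  5.5  -0.68] turn [ 0.0004  0.0059 -0.0012]
```

View pics/g1.png

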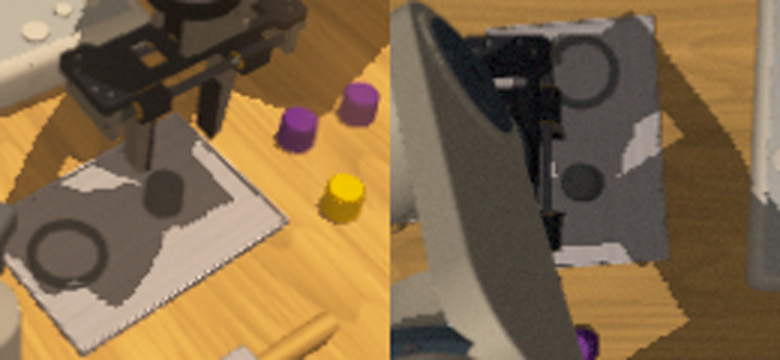

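The picture shows the fingers above the knob, and the offset between the views matches parallax. The state says about 7 mm of sideways correction is needed, so I'll centre and then go down.

jog_arm(
  rows="-0.1 0 -0.7 0 0.006 -0.001 0.35; 0 0 0 0 0 0 0.35; 0 1.2 0 0 0 0 0.35",
)

```text
t: 4.08
tool_pos: [0.4806, 0.2827, 0.0669]
eef_rot: [-1.566, -0.008, -0.001]
wrist_force: [0.2, -0.4, -0.6]
opening: 0.647
```

```bash
python3 d.py 0.4767 0.2816 0.019 0
```

```text
t 4.075 pos [0.4806 0.2827 0.0669] rot [-1.5664e+00 -8.1000e-03 -9.0000e-04] q [ 0.53  0.41  1.9  -0.    0.82  0.53] F [ 0.2 -0.4 -0.6] op 0.647
shift cm [-0.42  4.79 -0.13] turn [-0.0044 -0.0009  0.0081]
```

```bash
cat > avg.py <<'E'
import sys
from h import *
from scipy.spatial.transform import Rotation as Ro
t=np.array([float(a) for a in sys.argv[1:4]]);yaw=float(sys.argv[4]);n=int(sys.argv[5])
P=[];E=[];F=[]
for i in range(n):
    s=robot.get_state();P.append(s["tool_pos"]);E.append(s["eef_rot"]);F.append(s["wrist_force"]);robot.read_camera("top")
p=np.mean(P,0);e=np.mean(E,0);R=Ro.from_euler("xyz",e)
print(np.round(P,4).tolist(),"sd",np.std(P,0).round(4),np.std(E,0).round(4))
print("t",s["t"],"pos",p.round(4),"rot",e.round(4),"F",np.mean(F,0).round(2),"op",s["opening"])
print("shift cm",np.round(R.inv().apply(t-p)*100,2),"turn",np.round((R.inv()*Ro.from_euler("xyz",[-np.pi/2,0,yaw])).as_rotvec(),4))
E
python3 avg.py 0.4767 0.2816 0.019 0 6
```

```text
[[0.4806, 0.2827, 0.0669], [0.4793, 0.2819, 0.0648], [0.4789, 0.2817, 0.0649], [0.479, 0.2818, 0.0652], [0.4791, 0.282, 0.0654], [0.4793, 0.2821, 0.0656]] sd [0.0006 0.0003 0.0007] [0.0008 0.0013 0.0001]
t 4.325 pos [0.4794 0.282  0.0655] rot [-1.5681e+00 -5.3000e-03 -8.0000e-04] F [-0.01 -0.13 -0.3 ] op 0.6504903969917561
shift cm [-0.29  4.65 -0.06] turn [-0.0027 -0.0008  0.0053]
```

jog_arm(
  rows="-0.25 1.2 -0.05 -0.003 0 0.005 0.35; 0 1.2 0 0 0 0 0.35; 0 1 0 0 0 0 0.35; 0 0 0 0 0 0 0.35; 0 0 0 0 0 0 0.35",
)

```text
t: 5.0
tool_pos: [0.4764, 0.2816, 0.0286]
eef_rot: [-1.572, 0.001, -0.0]
wrist_force: [1.1, -0.2, 0.1]
opening: 0.652
```

```bash
python3 avg.py 0.4767 0.2816 0.019 0 3
```

```text
[[0.4764, 0.2816, 0.0286], [0.4764, 0.2816, 0.0287], [0.4765, 0.2816, 0.0289]] sd [0.     0.     0.0001] [0.0001 0.0002 0.    ]
t 5.1 pos [0.4764 0.2816 0.0287] rot [-1.5719e+00  1.1000e-03 -4.0000e-04] F [ 0.33 -0.12 -0.39] op 0.649389242006532
shift cm [0.03 0.97 0.  ] turn [ 0.0011 -0.0004 -0.0011]
```

jog_arm(
  rows="0 0.9 0 0.001 0 -0.001 0.35; 0 0.15 0 0 0 0 0.35; 0 0 0 0 0 0 0.35; 0 0 0 0 0 0 0.7; 0 0 0 0 0 0 1; 0 0 0 0 0 0 1; 0 0 0 0 0 0 1; 0 0 0 0 0 0 1",
  newtons=50,
)

```text
t: 6.15
tool_pos: [0.4773, 0.2823, 0.0197]
eef_rot: [-1.569, -0.002, -0.001]
wrist_force: [0.7, -0.7, -0.3]
opening: 0.126
```

```bash
python3 avg.py 0.4767 0.2816 0.019 0 3
```

```text
[[0.4773, 0.2823, 0.0197], [0.4774, 0.2823, 0.0197], [0.4774, 0.2823, 0.0195]] sd [0.0001 0.     0.0001] [0.     0.0001 0.    ]
t 6.25 pos [0.4774 0.2823 0.0196] rot [-1.5693e+00 -2.2000e-03 -6.0000e-04] F [ 0.07 -0.36 -0.48] op 0.0423415261590882
shift cm [-0.07  0.06 -0.07] turn [-0.0015 -0.0006  0.0022]
```

The opening is at 0.04, well below the 0.36 a held knob would give, so I have to look.

Run:
```python
from h import *
a=robot.read_camera("scene")["color"][230:350,270:400,::-1];b=robot.read_camera("top")["color"][150:270,120:250,::-1]
cv2.imwrite("pics/g2.png",cv2.resize(np.hstack([a,b]),None,fx=3,fy=3,interpolation=cv2.INTER_CUBIC))
print(robot.get_state()["opening"])
```

```text
0.008356531897686916
```

View pics/g2.png

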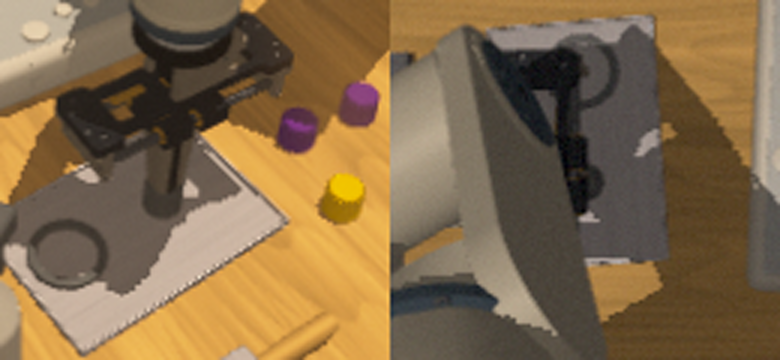

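Run:
```python
from h import *
import pickle
a=robot.read_camera("scene");b=robot.read_camera("top")
pickle.dump((a,b),open("g2.pkl","wb"))
A=a["color"][265:315,300:350,::-1];B=b["color"][185:235,160:210,::-1]
g=cv2.resize(np.hstack([A,B]),None,fx=8,fy=8,interpolation=cv2.INTER_CUBIC);cv2.imwrite("pics/g3.png",cv2.convertScaleAbs(g,alpha=1.8))
s=a
for v in range(276,306,3): print(v,[ "%.3f,%.3f,%.3f"%tuple(bydepth(a,u,v)) for u in (316,320,324,328,332)])
print("top")
for v in range(196,224,3): print(v,[ "%.3f,%.3f,%.3f"%tuple(bydepth(b,u,v)) for u in (176,179,182,185,188)])
```

```text
276 ['0.454,0.212,0.003', '0.516,0.304,0.133', '0.510,0.311,0.137', '0.500,0.313,0.132', '0.466,0.289,0.087']
279 ['0.529,0.306,0.133', '0.495,0.280,0.086', '0.510,0.312,0.127', '0.479,0.291,0.086', '0.466,0.290,0.077']
282 ['0.465,0.228,0.002', '0.495,0.281,0.074', '0.491,0.291,0.083', '0.477,0.290,0.072', '0.466,0.292,0.067']
285 ['0.471,0.236,0.001', '0.494,0.281,0.063', '0.490,0.291,0.070', '0.476,0.290,0.061', '0.437,0.261,0.005']
288 ['0.477,0.245,0.002', '0.493,0.281,0.051', '0.489,0.291,0.058', '0.476,0.292,0.050', '0.443,0.270,0.005']
291 ['0.483,0.254,0.002', '0.492,0.281,0.037', '0.487,0.290,0.044', '0.473,0.289,0.034', '0.447,0.275,0.002']
294 ['0.488,0.261,0.000', '0.492,0.282,0.026', '0.486,0.290,0.031', '0.476,0.294,0.029', '0.453,0.284,0.002']
297 ['0.493,0.269,0.001', '0.493,0.284,0.017', '0.488,0.294,0.024', '0.478,0.298,0.022', '0.460,0.292,0.003']
300 ['0.499,0.277,0.001', '0.495,0.288,0.010', '0.487,0.294,0.012', '0.478,0.299,0.011', '0.463,0.297,-0.001']
303 ['0.505,0.285,0.001', '0.495,0.289,-0.001', '0.488,0.296,0.002', '0.479,0.301,0.001', '0.471,0.308,0.003'
[... 405 characters left out ...]
0.484,0.249,0.132', '0.491,0.270,0.010']
208 ['0.463,0.201,0.394', '0.476,0.257,0.155', '0.477,0.256,0.133', '0.482,0.272,0.038', '0.482,0.266,0.028']
211 ['0.458,0.198,0.405', '0.469,0.258,0.151', '0.469,0.253,0.144', '0.470,0.249,0.133', '0.474,0.266,0.027']
214 ['0.453,0.195,0.417', '0.453,0.196,0.394', '0.462,0.253,0.142', '0.463,0.249,0.130', '0.467,0.268,0.017']
217 ['0.447,0.192,0.429', '0.448,0.193,0.407', '0.455,0.253,0.144', '0.456,0.249,0.131', '0.459,0.272,0.003']
220 ['0.442,0.189,0.438', '0.443,0.190,0.419', '0.449,0.254,0.141', '0.449,0.249,0.130', '0.451,0.272,0.001']
223 ['0.438,0.187,0.447', '0.438,0.187,0.429', '0.442,0.256,0.132', '0.443,0.279,0.003', '0.443,0.272,0.002']
```

View pics/g3.png

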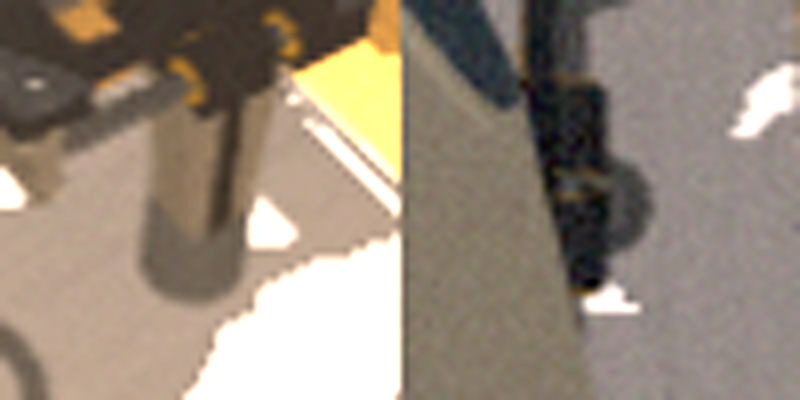

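The depth data shows the shut fingers centred over the knob but ending at z ≈ 0.03, right at its top. The reported TCP of 0.0197 would put the tips at 0.009. So the height reading, or the tip offset, is out by about 2 cm. I'll check it against the start picture and the current one.

Run:
```python
from h import *
import pickle
S=pickle.load(open("scene.pkl","rb"));a,b=pickle.load(open("g2.pkl","rb"))
from scipy.spatial.transform import Rotation as Ro
for v in range(56,82,2):
    print(v,[ "%d:%.3f,%.3f,%.3f"%((u,)+tuple(bydepth(S,u,v))) for u in range(246,276,2) if S["depth"][v,u]>0 and bydepth(S,u,v)[2]>0.1 and abs(bydepth(S,u,v)[1]+.6)<.08])
def proj(c,p):
    T=np.linalg.inv(c["world_from_camera"]);q=T[:3,:3]@p+T[:3,3];s=np.array([q[0],-q[1]])/-q[2];s*=1+c["k1"]*(s@s);return c["mtx"][:2,:2]@s+c["mtx"][:2,2]
# claimed tips at start (TCP .1664,-.6019,.2029, jaws along yaw -1.301, opening 92)
d=np.array([np.cos(-1.301),np.sin(-1.301),0])
for k in(.046,.064,-.046,-.064): print("start tip claimed",k,proj(S,np.array([.1664,-.6019,.1919])+d*k))
print("now claimed tip",proj(a,np.array([.4774,.2823,.0086])),"+20mm",proj(a,np.array([.4774,.2823,.03])))
im=cv2.resize(S["color"][30:90,225:295,::-1],None,fx=8,fy=8,interpolation=cv2.INTER_CUBIC);cv2.imwrite("pics/st.png",im)
```

```text
56 ['246:0.194,-0.655,0.280', '248:0.186,-0.653,0.278', '250:0.179,-0.651,0.278', '252:0.170,-0.651,0.276', '262:0.181,-0.549,0.310', '264:0.180,-0.535,0.314', '266:0.174,-0.531,0.314']
58 ['246:0.191,-0.662,0.269', '248:0.190,-0.647,0.273', '250:0.180,-0.648,0.271', '252:0.169,-0.653,0.267', '266:0.176,-0.528,0.307']
60 ['246:0.193,-0.658,0.262', '248:0.192,-0.643,0.267', '250:0.179,-0.651,0.261', '252:0.169,-0.653,0.259', '266:0.165,-0.548,0.291', '268:0.161,-0.539,0.293', '272:0.144,-0.540,0.290']
62 ['246:0.193,-0.659,0.254', '248:0.189,-0.650,0.256', '250:0.184,-0.642,0.257', '252:0.171,-0.650,0.252', '266:0.161,-0.556,0.280', '268:0.162,-0.538,0.286', '270:0.153,-0.540,0.284', '272:0.147,-0.535,0.284']
64 ['248:0.191,-0.647,0.249', '250:0.181,-0.649,0.246', '252:0.175,-0.643,0.247', '266:0.161,-0.555,0.272', '268:0.160,-0.543,0.276', '270:0.155,-0.536,0.277', '272:0.140,-0.547,0.270']
66 ['248:0.190,-0.651,0.239', '250:0.185,-0.643,0.240', '252:0.175,-0.644,0.238', '266:0.163,-0.552,0.266', '268:0.160,-0.543,0.268', '270:0.153,-0.540,0.268', '272:0.141,-0.544,0.264']
68 ['248:0
[... 283 characters left out ...]
 '268:0.165,-0.534,0.256', '270:0.152,-0.542,0.251', '272:0.141,-0.546,0.247']
72 ['248:0.190,-0.653,0.213', '266:0.162,-0.555,0.241', '268:0.162,-0.540,0.246', '270:0.155,-0.537,0.245']
74 ['266:0.164,-0.552,0.234', '268:0.160,-0.544,0.236', '270:0.148,-0.549,0.231']
76 ['266:0.166,-0.549,0.227', '268:0.159,-0.546,0.227', '270:0.153,-0.540,0.228']
78 ['266:0.162,-0.557,0.215', '268:0.162,-0.541,0.221']
80 []
start tip claimed 0.046 [251.45309145  76.90768053]
start tip claimed 0.064 [248.38594981  75.73530454]
start tip claimed -0.046 [267.73193672  83.16664568]
start tip claimed -0.064 [271.03873719  84.44552772]
now claimed tip [324.27332507 296.002315  ] +20mm [324.87866126 290.79195637]
```

View pics/st.png

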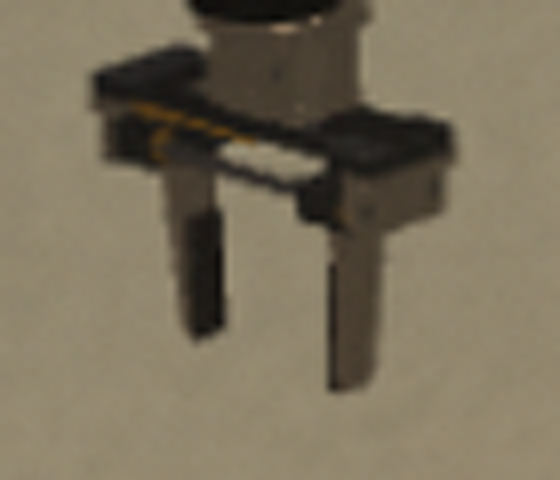

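The start picture shows the same thing. The real tips are about 20 mm higher than the state implies, at 0.212 seen against 0.192 claimed, while x and y agree. So tip z ≈ reported z + 0.010, and I'll work with that. I'll open, go down about 2 cm and grip again.

jog_arm(
  rows="0 -0.3 0 0 0 0 0.35; 0 0 0 0 0 0 0.35; 0 0 0 0 0 0 0.35; 0 0 0 0 0 0 0.35; 0 0 0 0 0 0 0.35; 0 0 0 0 0 0 0.35; 0 0 0 0 0 0 0.35",
)

```text
t: 7.38
tool_pos: [0.4772, 0.282, 0.0221]
eef_rot: [-1.57, -0.002, -0.001]
wrist_force: [0.5, -0.5, 0.8]
opening: 0.649
```

```bash
python3 avg.py 0.4767 0.2816 -0.001 0 2
```

```text
[[0.4772, 0.282, 0.0221], [0.4772, 0.282, 0.0221]] sd [0. 0. 0.] [0. 0. 0.]
t 7.425 pos [0.4772 0.282  0.0221] rot [-1.5699e+00 -1.6000e-03 -5.0000e-04] F [-0.03 -0.36  0.37] op 0.6514790907346626
shift cm [-0.06  2.31 -0.05] turn [-0.0009 -0.0005  0.0016]
```

jog_arm(
  rows="-0.05 0.8 -0.05 0 0 0.001 0.35; 0 0.8 0 0 0 0 0.35; 0 0.4 0 0 0 0 0.35; 0 0 0 0 0 0 0.35; 0 0 0 0 0 0 0.35",
)

```text
t: 8.1
tool_pos: [0.4764, 0.2813, 0.0002]
eef_rot: [-1.57, 0.0, -0.001]
wrist_force: [-0.5, -0.2, -0.7]
opening: 0.65
```

```bash
python3 avg.py 0.4767 0.2816 -0.001 0 2;python3 - <<'E'
from h import *
a=robot.read_camera("scene")
for v in range(276,312,3): print(v,[ "%.3f,%.3f,%.3f"%tuple(bydepth(a,u,v)) for u in range(300,350,6)])
A=a["color"][255:325,290:360,::-1]
cv2.imwrite("pics/g4.png",cv2.convertScaleAbs(cv2.resize(A,None,fx=8,fy=8,interpolation=cv2.INTER_CUBIC),alpha=1.6))
E
```

```text
[[0.4764, 0.2813, 0.0002], [0.4764, 0.2813, 0.0002]] sd [0. 0. 0.] [0. 0. 0.]
t 8.15 pos [4.764e-01 2.813e-01 2.000e-04] rot [-1.5703e+00  3.0000e-04 -5.0000e-04] F [ 0.   -0.13 -1.13] op 0.65232613476266
shift cm [0.03 0.12 0.03] turn [-0.0005 -0.0005 -0.0003]
276 ['0.558,0.284,0.140', '0.547,0.292,0.141', '0.537,0.301,0.143', '0.520,0.302,0.134', '0.435,0.223,0.002', '0.487,0.305,0.116', '0.449,0.284,0.072', '0.434,0.291,0.069', '0.378,0.256,-0.000']
279 ['0.565,0.294,0.143', '0.553,0.300,0.142', '0.538,0.303,0.136', '0.520,0.303,0.124', '0.504,0.306,0.117', '0.429,0.242,0.005', '0.447,0.284,0.059', '0.434,0.292,0.059', '0.385,0.264,-0.001']
282 ['0.568,0.300,0.141', '0.559,0.309,0.144', '0.536,0.302,0.122', '0.524,0.309,0.123', '0.446,0.239,0.000', '0.434,0.249,0.002', '0.446,0.284,0.046', '0.407,0.265,0.002', '0.392,0.273,0.000']
285 ['0.570,0.303,0.135', '0.560,0.312,0.137', '0.538,0.306,0.117', '0.526,0.312,0.115', '0.453,0.248,0.001', '0.440,0.257,0.002', '0.448,0.289,0.041', '0.411,0.272,-0.001', '0.397,0.280,-0.001']
288 ['0.563,0.293,0.108', '0.560,0.313,0.128', '0.540,0.30
[... 803 characters left out ...]
81,0.004', '0.488,0.296,0.014', '0.468,0.295,-0.001', '0.456,0.305,0.002', '0.445,0.315,0.006', '0.430,0.321,0.003']
303 ['0.540,0.264,0.002', '0.527,0.272,0.002', '0.520,0.289,0.016', '0.500,0.287,-0.000', '0.487,0.295,0.000', '0.476,0.306,0.004', '0.462,0.313,0.003', '0.448,0.320,0.000', '0.437,0.330,0.005']
306 ['0.547,0.275,0.007', '0.532,0.280,0.002', '0.518,0.286,-0.001', '0.505,0.295,0.001', '0.494,0.305,0.004', '0.482,0.313,0.005', '0.469,0.321,0.005', '0.454,0.328,0.002', '0.443,0.337,0.005']
309 ['0.552,0.283,0.008', '0.536,0.287,0.000', '0.525,0.297,0.004', '0.511,0.303,0.002', '0.500,0.313,0.005', '0.486,0.319,0.002', '0.473,0.328,0.003', '0.461,0.337,0.005', '0.448,0.345,0.005']
```

View pics/g4.png

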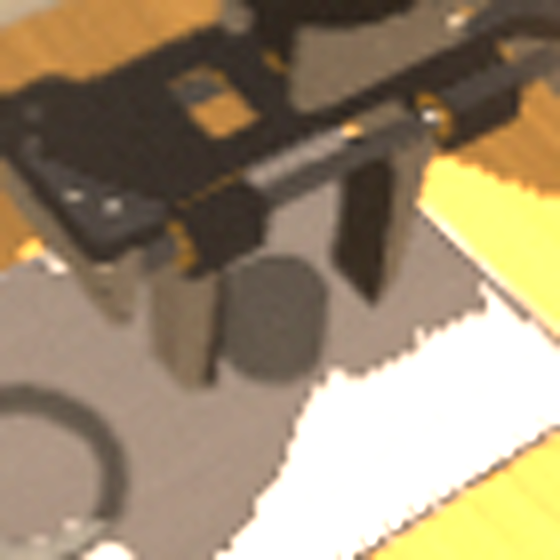

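The fingers now straddle the knob, with their tips at about 0.01. I'll lower 2 mm and grip.

jog_arm(
  rows="0.03 0.2 0.03 0 0 0 0.35; 0 0 0 0 0 0 0.6; 0 0 0 0 0 0 1; 0 0 0 0 0 0 1; 0 0 0 0 0 0 1; 0 0 0 0 0 0 1",
  newtons=50,
)

```text
t: 9.0
tool_pos: [0.4771, 0.2819, -0.0014]
eef_rot: [-1.57, -0.001, -0.0]
wrist_force: [1.1, 0.5, 0.4]
opening: 0.345
```

```bash
python3 avg.py 0.4767 0.2816 0.1 0 2
```

```text
[[0.4771, 0.2819, -0.0014], [0.4771, 0.2819, -0.0014]] sd [0. 0. 0.] [0. 0. 0.]
t 9.05 pos [ 0.4771  0.2819 -0.0014] rot [-1.5697e+00 -7.0000e-04 -5.0000e-04] F [ 0.67  0.22 -0.15] op 0.34887248720670844
shift cm [ -0.03 -10.14  -0.02] turn [-0.0011 -0.0005  0.0007]
```

Gripped: the opening of 0.348 is about 32 mm. Now I'll lift and carry it to above the shaft.

jog_arm(
  rows="0 -2 0 0 0 0 1; 0 -4 0 0 0 0 1; 0 -4 0 0 0 0 1; 0 -4 0 0 0 0 1; 0.5 -1 -4 0 0 0 1; 0.5 0 -4.5 0 0 0 1; 0.5 0 -4.5 0 0 0 1; 0.5 0 -4.5 0 0 0 1; 0.5 0 -4.5 0 0 0 1; 0.5 0 -4.5 0 0 0 1; 0.5 0 -4.5 0 0 0 1; 0.5 0 -4.5 0 0 0 1; 0.5 0 -4.5 0 0 0 1; 0 0 0 0 0 0 1; 0 0 0 0 0 0 1",
)

```text
t: 10.98
tool_pos: [0.5232, -0.1301, 0.154]
eef_rot: [-1.57, -0.003, 0.001]
wrist_force: [-0.0, -0.4, -1.1]
opening: 0.341
```

```bash
python3 avg.py 0.5262 -0.1887 0.1 0 2
```

```text
[[0.5232, -0.1301, 0.154], [0.5233, -0.1299, 0.154]] sd [0.     0.0001 0.    ] [0.0001 0.0001 0.0004]
t 11.025 pos [ 0.5232 -0.13    0.154 ] rot [-1.5699e+00 -3.5000e-03  1.3000e-03] F [ 0.1  -0.75 -0.83] op 0.3445455403359291
shift cm [ 0.27  5.4  -5.88] turn [-0.0009  0.0013  0.0035]
```

jog_arm(
  rows="0.2 0 -3.2 0 0.001 0.003 1; 0.2 0 -3 0 0 0 1; 0 1.8 0 0 0 0 1; 0 1.8 0 0 0 0 1; 0 1 0 0 0 0 1; 0 0 0 0 0 0 1; 0 0 0 0 0 0 1",
)

```text
t: 11.95
tool_pos: [0.5272, -0.1841, 0.105]
eef_rot: [-1.568, 0.001, 0.01]
wrist_force: [0.0, 0.7, -0.0]
opening: 0.34
```

```bash
python3 avg.py 0.5262 -0.1887 0.085 0 2;python3 - <<'E'
from h import *
import pickle
a=robot.read_camera("scene");b=robot.read_camera("top");pickle.dump((a,b),open("p1.pkl","wb"))
A=a["color"][150:220,190:260,::-1];B=b["color"][155:225,330:400,::-1]
cv2.imwrite("pics/p1.png",cv2.convertScaleAbs(cv2.resize(np.hstack([A,B]),None,fx=5.7,fy=5.7,interpolation=cv2.INTER_CUBIC),alpha=1.4))
E
```

```text
[[0.5272, -0.1841, 0.105], [0.5272, -0.1842, 0.1051]] sd [0. 0. 0.] [0.     0.0001 0.    ]
t 12.0 pos [ 0.5272 -0.1841  0.105 ] rot [-1.5676e+00  1.4000e-03  9.9000e-03] F [-0.36  0.75 -0.57] op 0.34638934909494384
shift cm [-0.1   2.   -0.46] turn [-0.0032  0.0099 -0.0014]
```

View pics/p1.png

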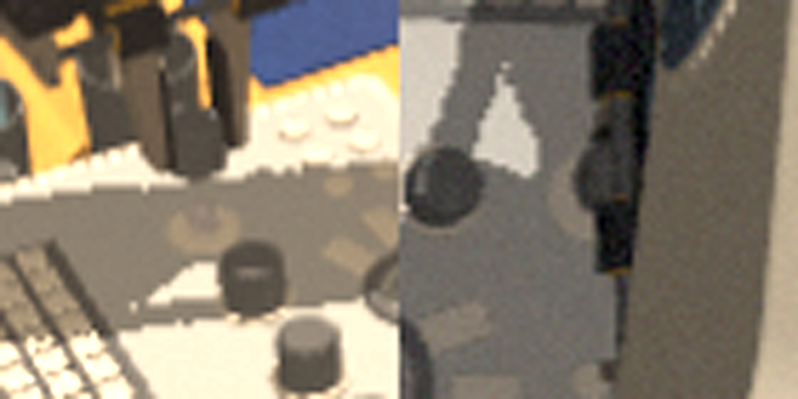

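The scene view shows the knob upright between the fingers, above and behind the seat. I'll check its place by comparing its visible outline with the projected claimed pose, and the seat with its earlier fit.

Run:
```python
from h import *
import pickle
a,b=pickle.load(open("p1.pkl","rb"))
def proj(c,p):
    T=np.linalg.inv(c["world_from_camera"]);q=T[:3,:3]@p+T[:3,3];s=np.array([q[0],-q[1]])/-q[2];s*=1+c["k1"]*(s@s);return c["mtx"][:2,:2]@s+c["mtx"][:2,2]
t=np.linspace(0,2*np.pi,40)
out=[]
for c,u0,v0 in((a,190,150),(b,330,155)):
    im=cv2.convertScaleAbs(cv2.resize(c["color"][v0:v0+70,u0:u0+70,::-1],None,fx=5.7,fy=5.7,interpolation=cv2.INTER_CUBIC),alpha=1.6)
    for ctr,z,r,col in(((.5270,-.1844),.1084,.017,(0,0,255)),((.5270,-.1844),.1364,.0165,(0,255,255)),((.5260,-.1887),.061,.021,(0,255,0))):
        pts=np.array([proj(c,np.array([ctr[0]+r*np.cos(k),ctr[1]+r*np.sin(k),z])) for k in t])
        q=((pts-[u0,v0]+.5)*5.7).astype(np.int32);cv2.polylines(im,[q],True,col,1)
    out.append(im)
cv2.imwrite("pics/p2.png",np.hstack(out))
```

```text
(no output)
```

View pics/p2.png

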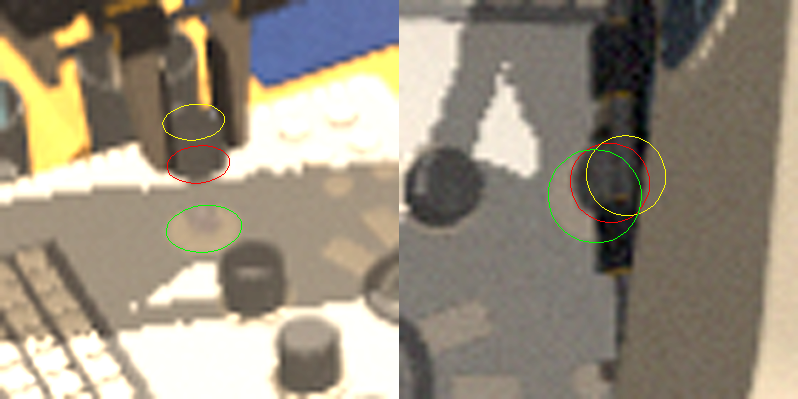

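Run:
```python
from h import *
import pickle
a,b=pickle.load(open("p1.pkl","rb"))
for v in range(168,184): print(v,a["color"][v,214:236].max(1))
print()
for v in range(176,198,2): print(v,b["color"][v,352:374].max(1))
```

```text
168 [ 79  81  80  77  52  44  72  78  65  59  69 129 157  33  33  33  46  81
  88 144 222 222]
169 [ 76  82  79  78  58  42  76  75  64  58  61  77  78  79  35  35  43  79
  89 142 200 214]
170 [ 73  80  80  79  62  39  63  60  57  60  59  59  64  82  48  35  45  79
  87 131 190 199]
171 [ 74  81  80  78  68  38  56  60  59  60  60  58  59  59  54  38  42  74
  87 130 191 191]
172 [ 74  79  81  79  75  36  53  58  60  59  58  60  60  60  55  41  42  67
  87 129 192 191]
173 [ 73  78  80  81  76  36  49  62  62  65  61  61  61  60  57  41  40  63
  86 133 191 191]
174 [ 73  76  78  81  77  39  45  60  60  63  60  62  61  57  56  41  40  60
  85 128 191 191]
175 [121  75  81  78  77  43  47  59  61  60  61  61  60  60  59  63  41  65
 106 170 192 192]
176 [137  75  80  79  77  48  44  61  61  62  61  61  59  58  58  78 125 158
 168 191 191 192]
177 [166 111  78  81  77  52  39  61  60  62  61  60  60  58  58  93 180 191
 191 193 192 191]
178 [190 165  92  80  76  51  38  60  62  60  59  59  60  60  59  99 193 192
 192 191 191 192]
179 [192 188 157  94  79  57  42  61  63  61  62  62  6
[... 627 characters left out ...]
  76  82  79  81  77  82  82  81  62  45  34  36  34  43  42
  41  14   5  30]
182 [154 152 108  78  79  81  78  82  88  76  49  38  43  44  44  38  30  43
  39  20  17  54]
184 [152 153 109  80  80  83  92  94  88  52  33  36  47  45  48  45  40  42
  34  27  27  66]
186 [93 84 79 79 80 93 94 96 67 40 33 36 40 41 45 38 36 43 36 22 32 69]
188 [80 79 77 80 85 95 98 95 75 46 36 40 43 42 47 33 34 40 37 22 39 70]
190 [81 81 81 76 91 94 94 97 95 69 37 38 32 30 30 26 24 27 29 19 55 73]
192 [79 79 78 77 85 91 94 95 97 94 87 77 39 18 17 16 24 19 13 16 68 75]
194 [79 83 82 78 79 77 90 99 97 96 95 95 48  4 19 14 18 25 21 24 66 75]
196 [80 77 79 77 81 78 77 82 85 93 97 94 65 24 15 15 17 22 22 44 68 73]
```

From the outlines, the knob sits about 1 mm to -y of the TCP and x agrees. The TCP target over the shaft is therefore (0.526, -0.188). I'll align, then descend with the forces watched.

jog_arm(
  rows="-0.15 0 -0.4 -0.003 0.01 -0.001 1; 0 0.8 0 0 0 0 1; 0 0.8 0 0 0 0 1; 0 0 0 0 0 0 1; 0 0 0 0 0 0 1",
)

```text
t: 12.78
tool_pos: [0.5259, -0.1894, 0.0884]
eef_rot: [-1.571, -0.001, -0.002]
wrist_force: [-0.9, 0.4, -0.3]
opening: 0.348
```

```bash
python3 avg.py 0.5257 -0.1878 0.0746 0 2;python3 - <<'E'
from h import *
import pickle
a=robot.read_camera("scene");b=robot.read_camera("top");pickle.dump((a,b),open("p3.pkl","wb"))
A=a["color"][150:220,190:260,::-1];B=b["color"][155:225,330:400,::-1]
cv2.imwrite("pics/p3.png",cv2.convertScaleAbs(cv2.resize(np.hstack([A,B]),None,fx=5.7,fy=5.7,interpolation=cv2.INTER_CUBIC),alpha=1.8))
for v in range(174,192): print(v,a["color"][v,214:240].max(1))
E
```

```text
[[0.5259, -0.1894, 0.0884], [0.5258, -0.1894, 0.0884]] sd [0. 0. 0.] [0. 0. 0.]
t 12.825 pos [ 0.5259 -0.1894  0.0884] rot [-1.5713e+00 -9.0000e-04 -1.9000e-03] F [-0.75  0.23 -0.45] op 0.3463551911169891
shift cm [-0.02  1.38  0.16] turn [ 0.0006 -0.0019  0.0009]
174 [ 75  79  80  79  75  35  54  59  59  61  61  60  60  59  54  37  42  71
  82 115 192 191 192 192 187 168]
175 [ 75  78  79  80  78  41  49  59  61  62  59  60  61  60  56  43  42  62
  81 115 190 191 191 191 191 192]
176 [ 76  75  78  79  77  43  47  60  60  62  63  61  60  59  56  43  36  60
  80 115 191 192 192 191 191 191]
177 [ 91  74  80  79  77  48  46  60  60  61  62  61  62  59  56  47  39  58
  89 139 191 192 192 193 192 192]
178 [119  74  84  79  77  50  45  59  61  61  59  61  59  60  57  50  37  67
 131 177 191 183 144 144 144 155]
179 [146  76  81  80  74  50  37  60  61  59  61  61  58  59  58  70 112 109
 168 143 145 135 102 102 101 112]
180 [175 110  78  79  77  56  39  61  60  61  61  60  61  60  58  71 112 112
 135 100 102 103 103 100 102 102]
181 [190 164  79  80  79  63  39  59  60  62  62  62  58  
[... 462 characters left out ...]

 102 101 101 100 102 101 101 100]
186 [101 102 101 100 101 100 101 101 102 104 105 111 104 105 115 110 104 100
 100 101 101 102 101 102 102 101]
187 [100  98 101 100 103 101 105 114 106 105 108 112 106 106 121 119 117 108
 102 101 102 103 101 102 100 101]
188 [101 100 102 101 101 105 118 121 117 101 106 105 106 109 112 122 121 116
 106 102 101 101 103 100 101 103]
189 [100 104 100 102 103 108 121 121 119 107 107 105 102 104 111 122 122 118
 108 103 102 102 101 100 101 101]
190 [102 102 103 101 103 112 121 121 121 116 110 107 106 107 118 120 120 120
 103 102 102 102 101 102 103 101]
191 [100 102 101 100 103 112 121 123 122 121 117 117 118 117 120 122 121 119
 101 101 103 100 102 102 102 101]
```

View pics/p3.png

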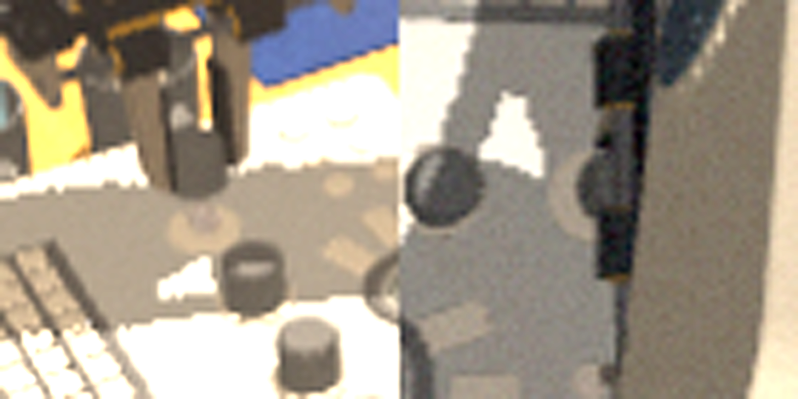

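The knob is just above the shaft tip in the scene view. A small sideways fix, then further down.

jog_arm(
  rows="0 0.4 0.13 0 -0.002 0 1; 0 0.5 0 0 0 0 1; 0 0.4 0 0 0 0 1; 0 0 0 0 0 0 1; 0 0 0 0 0 0 1",
)

```text
t: 13.6
tool_pos: [0.5261, -0.188, 0.0748]
eef_rot: [-1.572, -0.001, 0.0]
wrist_force: [0.3, 0.1, -0.5]
opening: 0.344
```

```bash
python3 avg.py 0.5257 -0.1880 0.0576 0 3
```

```text
[[0.5261, -0.188, 0.0748], [0.5261, -0.188, 0.0748], [0.5261, -0.188, 0.0749]] sd [0. 0. 0.] [0. 0. 0.]
t 13.7 pos [ 0.5261 -0.188   0.0749] rot [-1.5716e+00 -1.5000e-03  3.0000e-04] F [ 0.2  0.3 -0.4] op 0.34879954682421005
shift cm [-0.04  1.73  0.  ] turn [0.0008 0.0003 0.0015]
```

jog_arm(
  rows="0 0.3 0 0 0 0.001 1; 0 0.3 0 0 0 0 1; 0 0 0 0 0 0 1",
  newtons=55,
)

```text
t: 14.12
tool_pos: [0.5263, -0.188, 0.0687]
eef_rot: [-1.572, -0.001, 0.0]
wrist_force: [0.1, -0.3, -1.0]
opening: 0.341
```

```bash
python3 avg.py 0.5257 -0.1880 0.0576 0 3
```

```text
[[0.5263, -0.188, 0.0687], [0.5264, -0.1881, 0.0688], [0.5264, -0.1881, 0.0689]] sd [0.0001 0.     0.0001] [0.     0.0001 0.    ]
t 14.225 pos [ 0.5263 -0.1881  0.0688] rot [-1.5718e+00 -1.1000e-03  3.0000e-04] F [-0.03  0.17 -0.4 ] op 0.3501199983197533
shift cm [-0.07  1.12  0.01] turn [0.001  0.0003 0.0011]
```

No side force, so the lip is around the post. Next are 2 mm steps into the balls.

jog_arm(
  rows="0 0.2 0 0 0 0 1; 0 0.2 0 0 0 0 1; 0 0 0 0 0 0 1",
)

```text
t: 14.65
tool_pos: [0.5269, -0.1885, 0.0662]
eef_rot: [-1.573, -0.002, 0.0]
wrist_force: [-2.1, 0.4, 4.0]
opening: 0.343
```

```bash
python3 avg.py 0.5257 -0.1880 0.0576 0 2
```

```text
[[0.5269, -0.1885, 0.0662], [0.5269, -0.1885, 0.0662]] sd [0. 0. 0.] [0. 0. 0.]
t 14.7 pos [ 0.5269 -0.1885  0.0662] rot [-1.5725e+00 -2.2000e-03  5.0000e-04] F [-2.04  0.68  4.76] op 0.34357970129300663
shift cm [-0.12  0.86  0.05] turn [0.0018 0.0005 0.0022]
```

jog_arm(
  rows="-0.05 0.3 0 0.001 0 0.001 1; 0 0.3 0 0 0 0 1; 0 0.3 0 0 0 0 1",
)

```text
t: 15.12
tool_pos: [0.5263, -0.1883, 0.0596]
eef_rot: [-1.571, -0.001, 0.0]
wrist_force: [-1.9, 1.4, -2.9]
opening: 0.342
```

```bash
python3 avg.py 0.5257 -0.1880 0.0576 0 2
```

```text
[[0.5263, -0.1883, 0.0596], [0.5261, -0.1882, 0.0589]] sd [0.0001 0.0001 0.0004] [0.0001 0.0002 0.    ]
t 15.175 pos [ 0.5262 -0.1883  0.0592] rot [-1.5711e+00 -9.0000e-04  3.0000e-04] F [-0.91  1.14 -6.67] op 0.3423532867839265
shift cm [-0.05  0.16  0.03] turn [0.0003 0.0003 0.0009]
```

Clicked: the force flipped to a downward pull. I'll press on gently to the seat.

jog_arm(
  rows="0 0.2 0 0 0 0 1; 0 0.2 0 0 0 0 1; 0 0.2 0 0 0 0 1",
)

```text
t: 15.6
tool_pos: [0.5261, -0.1883, 0.0575]
eef_rot: [-1.571, 0.0, 0.001]
wrist_force: [-9.4, 4.2, 26.3]
opening: 0.34
```

```bash
python3 avg.py 0.5257 -0.1880 0.0576 0 3
```

```text
[[0.5261, -0.1883, 0.0575], [0.526, -0.1883, 0.0574], [0.5261, -0.1883, 0.0575]] sd [0. 0. 0.] [0.     0.0001 0.    ]
t 15.7 pos [ 0.5261 -0.1883  0.0574] rot [-1.5709e+00  2.0000e-04  5.0000e-04] F [-9.46  4.5  26.29] op 0.34451836151377807
shift cm [-0.04 -0.02  0.03] turn [ 0.0001  0.0005 -0.0002]
```

It reached z = 0.0575, where home was predicted at 0.0576, with a steady 26 N pressing. A last look before handing in.

Run:
```python
from h import *
a=robot.read_camera("scene");b=robot.read_camera("top")
def proj(c,p):
    T=np.linalg.inv(c["world_from_camera"]);q=T[:3,:3]@p+T[:3,3];s=np.array([q[0],-q[1]])/-q[2];s*=1+c["k1"]*(s@s);return c["mtx"][:2,:2]@s+c["mtx"][:2,2]
A=a["color"][160:230,190:260,::-1];B=b["color"][155:225,330:400,::-1]
cv2.imwrite("pics/p4.png",cv2.convertScaleAbs(cv2.resize(np.hstack([A,B]),None,fx=5.7,fy=5.7,interpolation=cv2.INTER_CUBIC),alpha=1.8))
for v in range(186,200): print(v,a["color"][v,212:240].max(1))
print("front of underside if home",proj(a,np.array([.526+.0085,-.189+.0147,.061])))
s=robot.get_state();print(s["t"],s["wrist_force"],s["tool_pos"],s["opening"])
```

```text
186 [ 99 100  99  86  76  80  80  76  51  45  61  60  63  62  60  61  60  57
  46  37  61  86  97 102 100 100 100 101]
187 [101 101 101  95  76  78  80  77  57  40  60  62  61  60  60  59  60  59
  55  63  76  98 102 101 102 101 102 101]
188 [101 100 101  98  82  78  79  78  61  38  60  63  61  60  61  61  60  58
  68 104  99 102 101 102 102 100 101 101]
189 [100 101 102 100  96  80  78  80  72  39  58  61  62  61  63  59  60  58
  70 108 106 101 102 101 102 102 100  99]
190 [ 99  99 101 100 101  88  81  80  73  38  54  61  62  61  62  60  58  62
  78 114 106 101 100 101 100 101 101 101]
191 [102 100 102 101 101  97  89  88  86  54  58  61  61  61  61  62  65  86
 110 118  99 101 102 101 103 103 103 103]
192 [101 100 101 100 100 101  99  98 107 101  89  71  68  61  72  82  88 115
 117 100  85  77  77  79  84  90  94 101]
193 [100 102 101 100 102 101 100 102 107 113 112 110 109 107 112 114 115 111
  87  71  66  60  61  61  65  72  83  97]
194 [101 101 102 102 102 102 101 101 101 105 107 112 110 113 110 109 106  80
  64  59  60  62  61  60  62  62  68  86]
195 [101 101 103 101 102 101 102 102 101 101  99 103 104 103 102 102  94  60
  61  61  60  60  61  63  61  62  63  75]
196 [101 101 101 101 103 102 103 102 100 101 100 116 156 101 103 102  95  59
  61  61  70  95  95  94  93  86  69  74]
197 [103 100 101 102 102 103 102 102 100 101 116 174 180 102 101 101  94  63
  71  81  93 107 106 102  91  85  67  75]
198 [102 102 102 101 101 101 100 102 101 117 173 191 188 157 102  99  95  67
  66  72  80  81  85  80  76  68  63  74]
199 [103 103 103 101 101 102 102 115 168 171 191 193 191 179 101 102  95  68
  62  64  64  65  67  63  63  61  65  70]
front of underside if home [224.85299694 192.89279072]
15.85 [-10.3603191    4.35328091  26.37343973] [ 0.52604211 -0.18828323  0.05745105] 0.34755679054192096
```

View pics/p4.png

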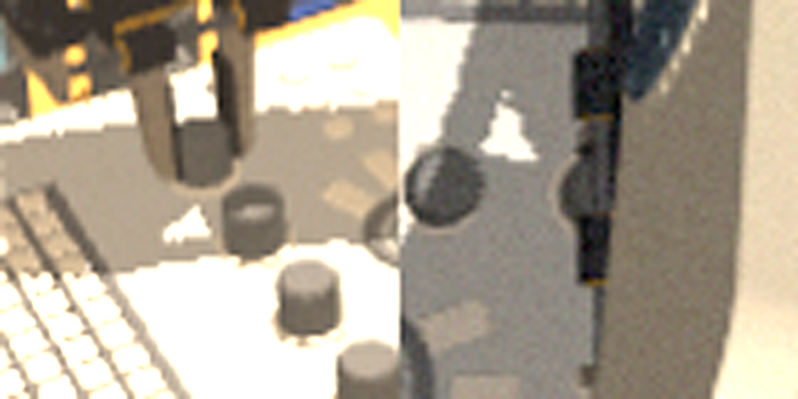

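The knob sits down in the white seat, with only a thin seat rim showing around its skirt. Its underside front is at about row 192.3 where 192.9 was predicted for home. The press is steady at 26 N, so I'm handing in.

```bash
python3 -c "
from rig import robot
print(robot.close_job());s=robot.get_state();print(s['t'],s['wrist_force'],s['tool_pos'],s['opening'])"
```

```text
the job is handed in; nothing more can be done
None
the job is handed in; nothing more can be done
```

I picked the grey knob out of the tray, pushed it onto the bare shaft past the click and pressed it down onto its seat. I handed the job in at about 15.9 s with the fingers still gripping and pressing.

**Last checks:**
- **Height:** the TCP stopped at 0.0575, where 0.0576 was predicted for home, so the knob did not noticeably slip in the fingers.
- **Force:** the upward force on the wrist was steady at 26 N. The wrist force changed sign at the click.
- **Grip:** the opening was about 0.345, or 32 mm, so the knob was still held.
- **Picture:** the last scene picture shows the skirt down in the white seat ring, about half a pixel from the predicted home position.

**What failed or disagreed:**
- **First grasp missed:** the fingers shut just above the knob because the real fingertips sit about 20 mm higher than the stated TCP and tip offset imply. I confirmed this by depth in two pictures, corrected for it and gripped properly the second time.
- **Side force:** about 10 N of sideways force stayed while pressing, so the knob is probably a fraction of a millimetre off-centre.
- **Bystanders:** I did not measure them again at the end. No unexpected force showed at any step.

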